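Roll the grooved roller up the feed gutter into its nest

ROBOT

A 6-joint arm with a two-finger parallel gripper is mounted at the origin on the work surface. World frame = base frame: x ahead of the robot, y to its left, z up, the work surface at z = 0. Lengths are in m, angles in degrees, forces in N, time in s.
With the tool pointing down it reaches from about 0.25 to 0.725 m from the base axis. Payload 9.7 kg.
Tool frame: the origin (TCP) lies where the fingers leave the gripper's body, on its centre line; the fingertips stand 73 mm ahead of it and the grasp point (between the pads) lies 54 mm ahead of it; y points along the fingers, x is the direction in which the jaws open and shut, and the axes are right-handed (so a half turn about y gives the same grasp; the last joint's range is limited). The gripper opens to 85 mm and grips with 20 to 120 N. Pads are 22 mm wide; open, the fingers measure 114 mm over their backs; the gripper's body (76 mm by 85 mm) begins 54 mm behind the grasp point. The pads swing forward as they close: fully open they stand 13 mm farther back than shut.
Start: joints at [63.999, 4.979, 10.078, 95.1, 0, 90], TCP at [0.241, 0.494, 0.304] pointing down, gripper open.
Joint ranges: [-179.16, 179.16], [-48.56, 103.87], [-65.8, 70.77], [-126.05, 130.52], [-82.76, 87.17], [-180, 180]. Speed limits (degrees/s): [127.2, 127.2, 147.25, 180, 180, 180].

INTERFACE

Orientations are given as [roll, pitch, yaw] about the fixed x, y, z axes, in that order (R = Rz(yaw) Ry(pitch) Rx(roll)).
In Python, from workcell import sensors, imaging, bot, models gives the robot as it stands.
- The arm moves only by the tool arm_command, never from a script. Its argument "rows" is one flat list of numbers, 7 for each row, row after row: the shift along the tool's x, y, z in cm, then the turn, a rotation vector about the tool's x, y, z in degrees, then the gripper's target within -1 to 1 (fully open at 1, half-way at 0, shut at -1). A call has 1 to 12 rows; each row is the pose to reach, as a shift and turn from the pose commanded when the call began, along the tool's axes at that moment; what a row does not reach only later rows make up. A row lasts 1/12 s, in which the tool goes at most 41.7 mm and 7.16 degrees, less where a joint would pass 70% of its speed; a pose out of reach is approached as far as the arm can. A call with a gripper value outside its range is refused whole. The fingers move at their own pace and stop on an object; "force" is the grip in N (left out, the last holds). Time passes only in rows, so rows that repeat a pose let the fingers close. It gives the time, the measured TCP pose, the force and the opening at its end, in the units of the state.
- sensors.get_obs(): the state, without advancing time (a new reading comes with each control period).
- imaging.camera(name): name is "side" or "top"; returns a dict with "pixels" (400x640x3 uint8, blue, green, red), "z_map" (400x640 float32, m along the optical axis (not along the pixel's ray), 0 where there is no reading), "camera_matrix" (3x3 intrinsics, pixels), "world_from_camera" (4x4, takes a point from camera to world coordinates). Camera axes: x right, y up, looking along -z (the intrinsics and any distortion apply to the point x, -y, -z); pixel columns grow to the right and rows downward; lengths in m; the calibration is good to about 2 mm. A picture is of the moment at which its call begins.
- bot.job_done(): hands the job in, once; it reports no verdict.
Trained networks look in the newest picture that a camera, given by its name, has taken for a name from the list of things; names that differ only in an ending like _2 or _b are one class to them, and where a whole thing is asked for, a point or a joint stands for the part that bears it (a point fixed in the world has none). Each returns a list of dicts, best first, with "conf" (0 to 1); they miss things now and then, are a little off and sometimes report something else, mostly with a low value. They report only what shows in the picture. A call takes as long as a camera call. They do not tell look-alikes from the thing itself.
- models.search_frame(thing, camera): "extent" ([centre column, centre row, width, height] in pixels, round what is visible of it).
- models.spot_point(thing, camera): "location" ([column, row] in pixels: a listed point, or the origin of a listed thing).
The state is a dict: "time": time; "q": joint angles; "qd": joint speeds; "joint_efforts": joint torques, N m; "ee_pos": TCP position; "tcp_rot": TCP orientation; "wrist_force": force on the tool from outside, world axes, zero at the start; "torque": the same for the moment, N m; "opening": finger opening in m.
Only numpy, scipy, OpenCV 4.12 (cv2) and the standard library are available. Lean on these libraries where they do the work, as an engineer would, in place of code of your own. Each camera call takes 0.05 s, during which the arm holds its last target.

TASK

Two white rollers lie at the low ends of two sloped gutters on the inspection stand. With the fingertips, push the grooved roller up its own gutter and over the small ridge, so that it sits between the ridge and the end stop and does not roll back when you let go. Do not lift or carry it, leave the plain roller at the bottom of its gutter, and leave the other things on the bench where they are.

Things in the scene. Friction and masses are not known exactly. Their poses are not given: they have to be found in the camera images.
- gutters: Dark steel double gutter, 280 x 122 mm, fixed on a low grey stand, sloped 8 degrees. Origin: on the floor surface, mid-length, midway between the gutters, 56 mm above the bench. x points up the slope along the gutters (ends at -140 and +140 mm), y across, z square off the floor. Gutter centre lines y = +35 and -35 mm; flat floors 44 mm wide, side walls 12 mm high; 26 mm wall between.
- nest_a (a point): Gutter y = +35 mm: where the centre of a seated roller lies, between ridge and end stop (gutters' x = 102, z = 22 mm; a seated roller has 2.5 mm play, 100.5 to 103). The stop is a bright steel plate 30 mm high, its face 23 mm further up. Axes as the gutters'.
- nest_b (a point): The same for the gutter at y = -35 mm. Axes as the gutters'.
- ridge_a (a point): Gutter y = +35 mm: crest of the round ridge across the gutter, 3 mm above the floor, at the gutters' x = 88 mm. Axes as the gutters'.
- ridge_b (a point): The same for the gutter at y = -35 mm. Axes as the gutters'.
- low_lip (a point): Top of the lips, 8 mm high and 5 mm thick, that close both gutters at the low end, midway between them (gutters' x = -125 mm). A roller resting on its lip has its axis at x = -108 mm. The ground beyond the low end is free: a finger can come down there behind a roller. Axes as the gutters'.
- grooved_roller: White slick plastic roller (friction about 0.3), 44 mm in diameter, 40 mm long, about 120 g, with a groove 14 mm wide and 13 mm deep round its middle. Loose; lies in either of the two gutters, against the low lip, its axis across the gutter, and rolls freely. Origin at its centre; its y axis is the roller's axis.
- plain_roller: White slick plastic roller, 44 mm in diameter, 40 mm long, about 130 g, smooth with no groove. Loose; lies in the other gutter against the low lip and must stay there. Origin at its centre; its y axis is the roller's axis.
- jar: Small clear closed jar, 48 mm in diameter, 55 mm high, standing beside the stand on the side of its +y. Origin at the centre of its underside. Leave alone.
- driver: Screwdriver lying on the bench beside the stand, on the side of its -y. Leave alone.
- spacer: White plastic ring 40 mm in diameter, 35 mm high, standing on the bench beyond the gutters' high end. Origin at the centre of its underside. Leave alone.
- carton: White carton 150 x 260 mm, 80 mm high, with housings in it, to the robot's left. Leave alone.
- mouse: Black computer mouse, 100 x 58 mm, 32 mm high, to the robot's right. Leave alone.
- cup: Grey cup 72 mm across, 80 mm high, to the robot's right. Leave alone.
- brush: Brush lying on the bench, to the robot's right. Leave alone.
There are look-alikes about, which are no part of the job. Leave any brown or orange look-alike of the grooved_roller alone.

How it is judged (in metres and radians):
On the way:
1. the grooved roller is being rolled up its gutter, past the half-way point and on the gutter's floor (x of grooved_roller in the frame of gutters between 0 and 0.095 m and z of grooved_roller in the frame of gutters below 0.03 m), for 0.02 s.
At the end, for the whole second after the job is handed in: The grooved roller lies at rest in its gutter's nest between ridge and end stop (axis 96 to 108 mm up the slope from the gutters' middle, on the floor within 4 mm, axis across the gutter within 0.2 rad), and the plain roller is within 10 mm of where it started (x of grooved_roller in the frame of gutters between 0.096 and 0.108 m and z of grooved_roller in the frame of gutters between 0.018 and 0.026 m and (y of grooved_roller in the frame of gutters between -0.041 and -0.029 m or y of grooved_roller in the frame of gutters between 0.029 and 0.041 m) and angle between the y axis of grooved_roller and the y axis of gutters, either way round below 0.2 rad and linear speed of grooved_roller below 0.02 m/s and distance of plain_roller from where it was at the start of the episode below 0.01 m); the robot touches nothing.
It fails at once if the grooved roller is lifted more than 12 mm off the gutter's floor or leaves the gutter (z of grooved_roller in the frame of gutters above 0.034 m or z of grooved_roller in the frame of gutters below 0.01 m).
It fails at once if the plain roller is moved more than 20 mm (distance of plain_roller from where it was at the start of the episode above 0.02 m).
It fails at once if another thing on the bench is moved more than 25 mm (distance of any of jar, driver, spacer, carton, mouse, cup, brush from where it was at the start of the episode above 0.025 m).
It also fails if it takes over 45 s, if anything falls off the work surface, if the arm or the gripper's body presses on something with over 40 N, if the wrist force passes 120 N, or if a joint passes its speed limit or range.

## Working session

There is one attempt and no reset: what is moved stays moved. The work goes in short steps, Python scripts to look and compute and a tool call to move; the robot and the scene stay as the last step left them, time stands still between calls to the robot, and variables do not carry over. Pictures are saved under pics/ and viewed, and the job is handed in when it is done.

Besides the shell and the picture viewer there is one more tool, called as name(argument=value, ...) on one line, values as JSON. arm_command: Moves the arm, as the interface text tells. Its arguments: {"type":"object","properties":{"rows":{"type":"array","items":{"type":"number"}},"force":{"type":"number"}},"required":["rows"]}

```bash
mkdir -p pics; cat > h.py <<'E'
import numpy as np, cv2
from workcell import sensors, imaging, bot, models
def world(c,u,v,z=None):
    K=c["camera_matrix"];T=c["world_from_camera"]
    if z is None:
        p=c["z_map"][int(v)-1:int(v)+2,int(u)-1:int(u)+2]; z=np.median(p[p>0]) 
    q=np.array([(u-K[0,2])/K[0,0]*z,-(v-K[1,2])/K[1,1]*z,-z,1]);return (T@q)[:3]
def ray(c,u,v,h):
    o=c["world_from_camera"][:3,3];p=world(c,u,v,1.0);d=p-o
    return o+d*(h-o[2])/d[2]
def proj(c,p):
    T=np.linalg.inv(c["world_from_camera"]);q=T@np.append(p,1);K=c["camera_matrix"]
    return K[0,0]*q[0]/-q[2]+K[0,2],K[1,1]*-q[1]/-q[2]+K[1,2]
E
python3 - <<'E'
from h import *
o=sensors.get_obs();print({k:o[k] for k in("time","ee_pos","tcp_rot","opening")})
for n in("top","side"):
    c=imaging.camera(n);cv2.imwrite(f"pics/{n}0.png",c["pixels"])
    print(n,c["world_from_camera"].round(3).tolist(),c["camera_matrix"].tolist(),[k for k in c])
    for t in("gutters","low_lip","nest_a","nest_b","ridge_a","ridge_b","grooved_roller","plain_roller","jar","spacer","driver"):
        for r in models.spot_point(t,n)[:3]:
            u,v=r["location"]
            try: w=world(c,u,v).round(4)
            except Exception as e: w=None
            print(t,round(r["conf"],2),np.round([u,v],1),w)
E
```

```text
{'time': 0.0, 'ee_pos': array([0.24103803, 0.49422333, 0.30318024]), 'tcp_rot': array([-8.99997767e+01,  7.52944882e-02,  6.40002995e+01]), 'opening': 0.08508195596556166}
top [[0.028, 0.995, -0.093, 0.466], [-1.0, 0.027, -0.015, 0.011], [-0.013, 0.093, 0.996, 1.243], [0.0, 0.0, 0.0, 1.0]] [[392.7011586830241, 0.0, 318.4571317120376], [0.0, 392.7011586830241, 196.64246091500044], [0.0, 0.0, 1.0]] ['pixels', 'z_map', 'camera_matrix', 'world_from_camera']
gutters 0.56 [306.9 204.5] [0.5513 0.0632 0.0681]
low_lip 0.72 [345.7 218.2] [ 0.5142 -0.0549  0.0513]
low_lip 0.52 [337.2 229.9] [ 0.4778 -0.0288  0.0853]
nest_a 0.63 [276.8 181.9] [0.6168 0.1558 0.0715]
nest_a 0.59 [272.  198.8] [0.5656 0.1686 0.0692]
nest_b 0.63 [276.8 181.9] [0.6168 0.1558 0.0715]
nest_b 0.59 [272.  198.8] [0.5656 0.1686 0.0692]
ridge_a 0.81 [281.  183.5] [0.6124 0.1431 0.0702]
ridge_a 0.74 [275.2 205.6] [0.5451 0.1577 0.0729]
ridge_a 0.44 [442.3 179.9] [ 0.6437 -0.3562  0.0185]
ridge_b 0.81 [281.  183.5] [0.6124 0.1431 0.0702]
ridge_b 0.74 [275.2 205.6] [0.5451 0.1577 0.0729]
ridge_b 0.44 [442.3 179.9] [ 0.6437 -
[... 1063 characters left out ...]
596 0.1941 0.0805]
nest_b 0.28 [331.5 215.7] [ 0.5367 -0.0612  0.0727]
ridge_a 0.98 [302.2 172.6] [0.5498 0.1715 0.0662]
ridge_a 0.86 [327.1 173.4] [0.6206 0.1357 0.0657]
ridge_b 0.98 [302.2 172.6] [0.5498 0.1715 0.0662]
ridge_b 0.86 [327.1 173.4] [0.6206 0.1357 0.0657]
grooved_roller 0.82 [275.8 229.6] [0.3924 0.0056 0.019 ]
grooved_roller 0.66 [365.9 245.7] [ 0.5894 -0.1706  0.0305]
grooved_roller 0.65 [322.3 258.5] [ 0.4608 -0.1603  0.0261]
plain_roller 0.66 [309.  215.7] [ 0.4774 -0.0382  0.0759]
jar 0.62 [277.9 203.9] [0.4413 0.1122 0.0186]
spacer 0.59 [425.2 325.8] [ 0.5783 -0.4631  0.0373]
driver 0.5 [353.9 201.4] [0.6605 0.0254 0.019 ]
driver 0.32 [301.3 173.3] [0.5451 0.1679 0.0672]
```

```bash
python3 - <<'E'
import cv2
a=cv2.imread("pics/top0.png");b=cv2.imread("pics/side0.png")
cv2.imwrite("pics/top0z.png",cv2.resize(a[140:270,225:425],None,fx=4,fy=4,interpolation=cv2.INTER_CUBIC))
cv2.imwrite("pics/side0z.png",cv2.resize(b[130:280,240:440],None,fx=4,fy=4,interpolation=cv2.INTER_CUBIC))
E
```

```text
(no output)
```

View pics/top0.png

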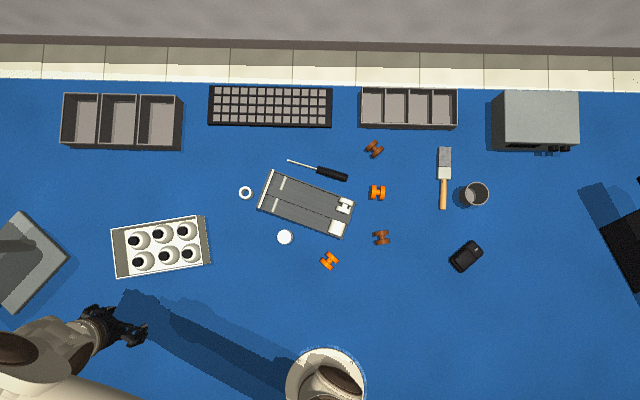

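View pics/top0z.png

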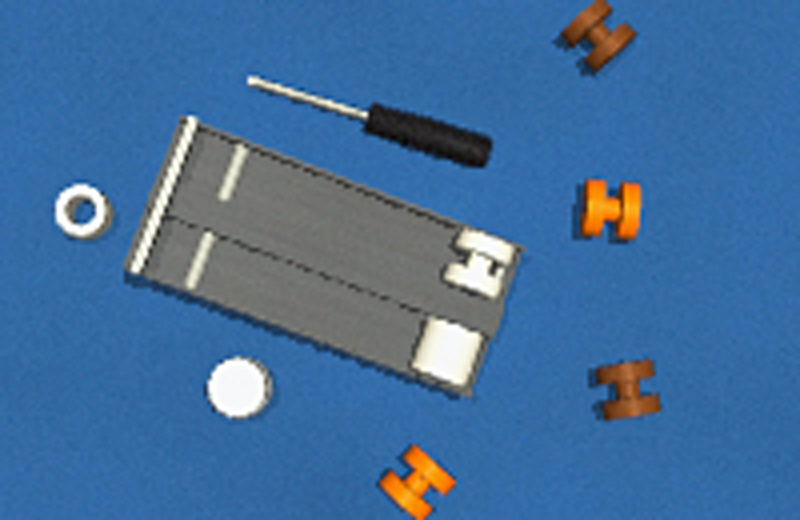

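View pics/side0z.png

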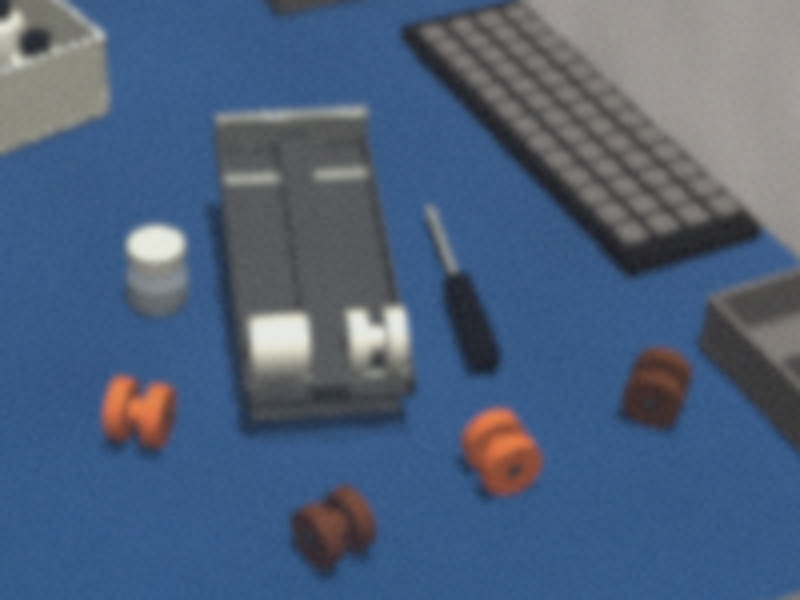

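The grooved roller (white, top image ≈ (344,206)) is in the driver-side gutter, so its gutter is y = −35. The plain roller is at ≈ (338,230). The high end with the ridges is at the left. The orange and brown ones are decoys. Next I'll fit the stand pose.

```bash
cat > fit.py <<'E'
from h import *
from scipy.optimize import least_squares
from scipy.spatial.transform import Rotation as Ro
L={"gutters":[(0,0,0)],"nest_a":[(102,35,22),(102,-35,22)],"ridge_a":[(88,35,3),(88,-35,3)],"low_lip":[(-125,0,8)],"grooved_roller":[(-108,-35,22)],"plain_roller":[(-108,35,22)]}
def G(p):
    R=Ro.from_euler("ZY",[p[2],-8],degrees=True).as_matrix()
    T=np.eye(4);T[:3,:3]=R;T[:3,3]=[p[0],p[1],.056];return T
E
python3 - <<'E'
from fit import *
obs=[];C={}
for n in("top","side"):
    C[n]=imaging.camera(n)
    for t in L:
        for r in models.spot_point(t,n)[:4]: obs.append((n,t,r["conf"],np.array(r["location"])))
p0=[.555,.055,70]
def pairs(p,tol):
    out=[];T=G(p)
    for n,t,cf,uv in obs:
        for l in L[t]:
            e=uv-np.array(proj(C[n],(T@np.append(np.array(l)/1e3,1))[:3]))
            if np.hypot(*e)<tol: out.append((n,t,l,uv))
    return out
p=p0
for tol in(12,7,5):
    P=pairs(p,tol)
    f=lambda p:np.concatenate([uv-np.array(proj(C[n],(G(p)@np.append(np.array(l)/1e3,1))[:3])) for n,t,l,uv in P])
    p=least_squares(f,p,loss="soft_l1",x_scale=[.01,.01,1]).x
    print(tol,len(P),p)
e=f(p).reshape(-1,2)
for a,b in zip(P,e):print(a[0],a[1],a[2],b.round(1))
# overlay corners
for n in C:
    im=C[n]["pixels"].copy();im=cv2.resize(im,None,fx=4,fy=4,interpolation=cv2.INTER_CUBIC)
    T=G(p)
    def pt(x,y,z):
        u,v=proj(C[n],(T@np.array([x/1e3,y/1e3,z/1e3,1]))[:3]);return (int(4*u+2),int(4*v+2))
    for q in([(-140,-61,12),(140,-61,12),(140,61,12),(-140,61,12)],[(-128,-55,22),(-88,-55,22),(-88,-15,22),(-128,-15,22)]):
        cv2.polylines(im,[np.array([pt(*a) for a in q])],True,(0,0,255),1)
    for y in(35,-35):
        cv2.line(im,pt(88,y-22,3),pt(88,y+22,3),(0,255,0),1)
        cv2.circle(im,pt(-108,y,22),3,(255,0,255),-1)
    cv2.imwrite(f"pics/ov_{n}.png",im[560:1080,900:1700] if n=="top" else im[520:1120,960:1760])
np.save("p.npy",p)
E
```

```text
12 17 [5.51463333e-01 6.69175383e-02 7.26497677e+01]
7 16 [5.50958140e-01 6.62449346e-02 7.27286964e+01]
5 16 [5.50958140e-01 6.62449345e-02 7.27286965e+01]
top gutters (0, 0, 0) [ 0.4 -0.6]
top nest_a (102, -35, 22) [-1.4  1.5]
top nest_a (102, 35, 22) [ 1.8 -4.3]
top ridge_a (88, -35, 3) [0.7 1.3]
top ridge_a (88, 35, 3) [-0.3 -0.9]
top low_lip (-125, 0, 8) [1.3 0.6]
top grooved_roller (-108, -35, 22) [-1.3 -0.2]
top plain_roller (-108, 35, 22) [1.4 1.9]
side gutters (0, 0, 0) [-1.  -0.1]
side nest_a (102, 35, 22) [-0.4  0.5]
side nest_a (102, -35, 22) [ 2.2 -0.8]
side ridge_a (88, 35, 3) [-0.3 -2.9]
side ridge_a (88, -35, 3) [-0.2  0.2]
side low_lip (-125, 0, 8) [ 1.3 -2.4]
side grooved_roller (-108, -35, 22) [-4.8 -0.2]
side plain_roller (-108, 35, 22) [ 0.8 -0.6]
```

View pics/ov_top.png

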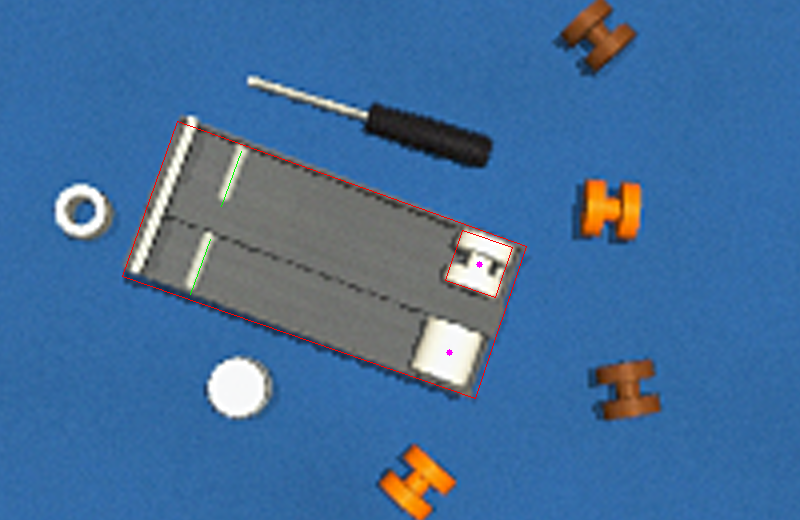

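View pics/ov_side.png

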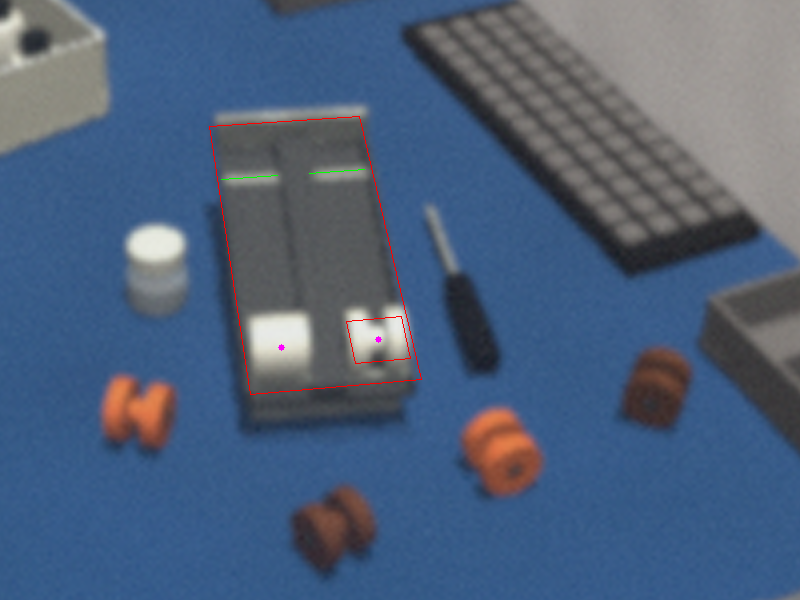

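```bash
cat > rect.py <<'E'
from fit import *
def rect(c,p,z,x0=-180,x1=180,y0=-90,y1=90,s=2):
    xs=np.arange(x0,x1,1/s);ys=np.arange(y1,y0,-1/s)
    X,Y=np.meshgrid(xs,ys);T=np.linalg.inv(c["world_from_camera"])@G(p)
    q=np.einsum("ij,jhw->ihw",T,np.stack([X/1e3,Y/1e3,X*0+z/1e3,X*0+1]));K=c["camera_matrix"]
    u=K[0,0]*q[0]/-q[2]+K[0,2];v=K[1,1]*q[1]/q[2]+K[1,2]
    im=cv2.remap(c["pixels"],u.astype("f4"),v.astype("f4"),cv2.INTER_CUBIC)
    for x in range(x0,x1,20): cv2.line(im,((x-x0)*s,0),((x-x0)*s,8 if x%100 else 16),(255,255,255),1)
    for x,y,X2,Y2 in((-140,-61,140,61),):
        cv2.rectangle(im,(int((x-x0)*s),int((y1-Y2)*s)),(int((X2-x0)*s),int((y1-y)*s)),(0,0,255),1)
    return im
E
python3 - <<'E'
from rect import *
p=np.load("p.npy");C={n:imaging.camera(n) for n in("top","side")}
cv2.imwrite("pics/rect12.png",np.vstack([rect(C["top"],p,12,s=2)[::1,::1],rect(C["side"],p,12,s=2)])[:,:] if 0 else np.vstack([cv2.resize(rect(C[n],p,12),(590,295)) for n in C]))
E
```

```text
(no output)
```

View pics/rect12.png

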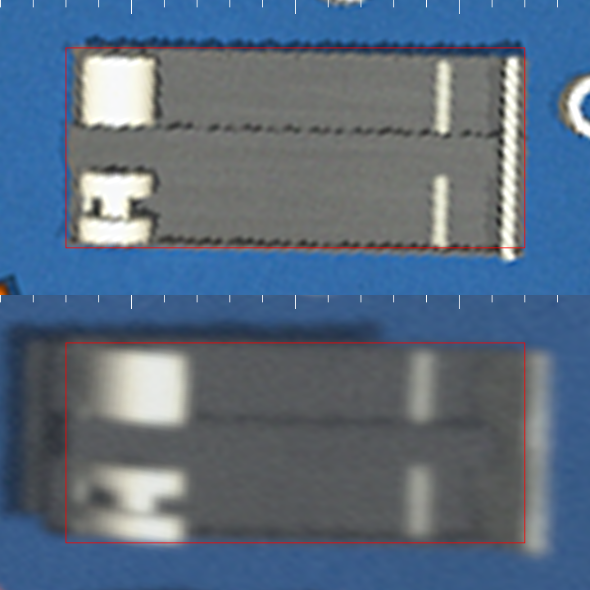

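```bash
python3 - <<'E'
from rect import *
p=np.load("p.npy");C={n:imaging.camera(n) for n in("top","side")}
T=G(p);p[:2]+=T[:2,1]*-0.0016;p[2]-=0.8;np.save("p2.npy",p);print(p)
cv2.imwrite("pics/rect12b.png",np.vstack([cv2.resize(rect(C[n],p,12),(590,295)) for n in C]))
E
```

```text
[5.52485995e-01 6.57698999e-02 7.19286965e+01]
```

View pics/rect12b.png

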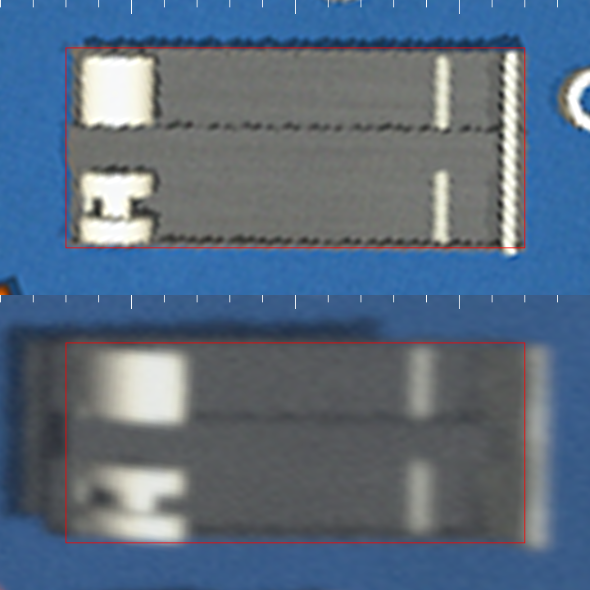

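The pose fits now. Next I'll work out the moves: hover behind the low end, jaws across the gutter and shut, with the tool square to the floor.

```bash
cat > mv.py <<'E'
from fit import *
import sys
def go(x,y,ztip,p=None):
    p=np.load("p2.npy") if p is None else p
    T=G(p);o=sensors.get_obs()
    R0=Ro.from_euler("xyz",o["tcp_rot"],degrees=True);
    Rt=Ro.from_matrix(np.column_stack([-T[:3,1],-T[:3,2],T[:3,0]]))
    tgt=(T@np.array([x/1e3,y/1e3,(ztip+73)/1e3,1]))[:3]
    sh=R0.inv().apply(tgt-o["ee_pos"])*100
    rv=(R0.inv()*Rt).as_rotvec(degrees=True)
    e=np.linalg.inv(T)@np.append(o["ee_pos"],1)
    print("now tip gut mm",(e[:3]*1e3-[0,0,73]).round(1),"t",o["time"],"op",o["opening"],"F",o["wrist_force"].round(1))
    print("tgt tcp",tgt.round(3),"shift cm",sh.round(2),"rotvec",rv.round(2))
if __name__=="__main__": go(*map(float,sys.argv[1:]))
E
python3 mv.py -158 -35 90
```

```text
now tip gut mm [342.3 429.  129.2] t 2.1 op 0.08566885387746682 F [-0.2 -1.1  0.4]
tgt tcp [ 0.53  -0.115  0.195] shift cm [-42.13  10.84 -52.71] rotvec [ 6.58 81.93 -5.73]
```

arm_command(rows=[-42.1,0,-52.7,6.6,82,-5.7,-1,-42.1,0,-52.7,6.6,82,-5.7,-1,-42.1,0,-52.7,6.6,82,-5.7,-1,-42.1,0,-52.7,6.6,82,-5.7,-1,-42.1,0,-52.7,6.6,82,-5.7,-1,-42.1,0,-52.7,6.6,82,-5.7,-1,-42.1,0,-52.7,6.6,82,-5.7,-1,-42.1,0,-52.7,6.6,82,-5.7,-1,-42.1,0,-52.7,6.6,82,-5.7,-1,-42.1,0,-52.7,6.6,82,-5.7,-1,-42.1,0,-52.7,6.6,82,-5.7,-1,-42.1,0,-52.7,6.6,82,-5.7,-1])

```text
time: 3.1
ee_pos: [0.4557, 0.0404, 0.3043]
tcp_rot: [-81.9, -0.0, -18.6]
wrist_force: [1.0, 0.4, 0.3]
opening: 0.0
```

```bash
python3 mv.py -158 -35 90
```

```text
now tip gut mm [-19.1  84.1 180.5] t 3.1 op 1.6491321683692462e-05 F [1.  0.4 0.3]
tgt tcp [ 0.53  -0.115  0.195] shift cm [ 12.02   9.05 -13.8 ] rotvec [-0.05 -0.48  0.07]
```

arm_command(rows=[12,0,-13.8,0,0,0,-1,12,0,-13.8,0,0,0,-1,12,0,-13.8,0,0,0,-1,12,0,-13.8,0,0,0,-1,12,0,-13.8,0,0,0,-1,12,8,-13.8,0,0,0,-1,12,8,-13.8,0,0,0,-1,12,8,-13.8,0,0,0,-1,12,8,-13.8,0,0,0,-1])

```text
time: 3.85
ee_pos: [0.5293, -0.1136, 0.2043]
tcp_rot: [-82.0, 0.3, -18.1]
wrist_force: [-0.2, 0.0, 0.9]
opening: 0.0002
```

```bash
python3 mv.py -158 -35 14; python3 - <<'E'
from rect import *
p=np.load("p2.npy");C={n:imaging.camera(n) for n in("top","side")}
b=C["side"]["pixels"];cv2.imwrite("pics/s1.png",cv2.resize(b[130:280,240:440],None,fx=4,fy=4,interpolation=cv2.INTER_CUBIC))
E
```

```text
now tip gut mm [-155.3  -33.6   98.6] t 3.85 op 0.00017085052856154632 F [-0.2  0.   0.9]
tgt tcp [ 0.533 -0.105  0.12 ] shift cm [ 0.18  8.46 -0.27] rotvec [ 0.02 -0.07 -0.25]
```

View pics/s1.png

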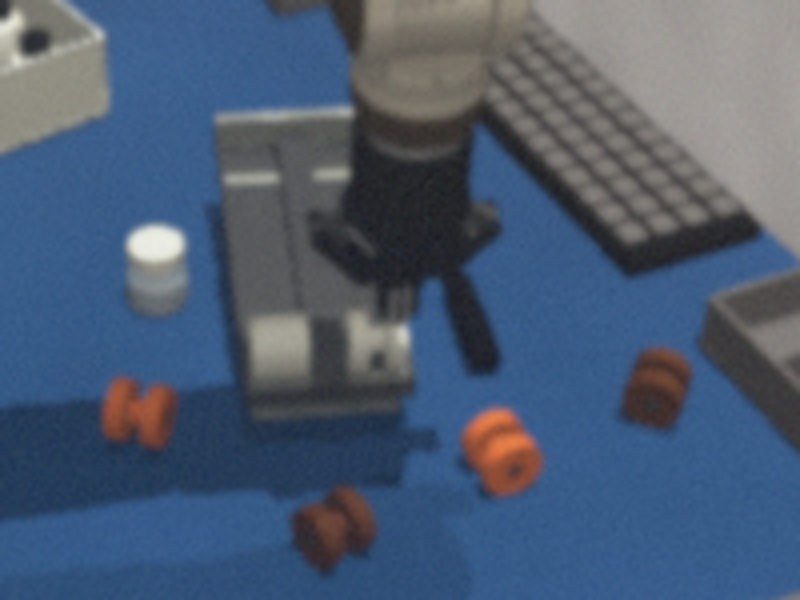

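The shut fingertips hover behind the grooved roller, roughly in line with its middle (fingers near (400,295), roller near (378,345) in the crop). I'll move back slightly and go down.

arm_command(rows=[0.2,0,-0.3,0,0,-0.2,-1,0.2,3,-0.3,0,0,-0.2,-1,0.2,5.5,-0.3,0,0,-0.2,-1,0.2,7,-0.3,0,0,-0.2,-1,0.2,8,-0.3,0,0,-0.2,-1,0.2,8.4,-0.3,0,0,-0.2,-1,0.2,8.4,-0.3,0,0,-0.2,-1,0.2,8.4,-0.3,0,0,-0.2,-1])

```text
time: 4.62
ee_pos: [0.5355, -0.1066, 0.1234]
tcp_rot: [-82.0, -0.3, -18.2]
wrist_force: [0.6, -0.5, 0.4]
opening: 0.0002
```

```bash
python3 mv.py -138 -35 14; python3 - <<'E'
from rect import *
p=np.load("p2.npy");C={n:imaging.camera(n) for n in("top","side")}
b=C["side"]["pixels"];cv2.imwrite("pics/s2.png",cv2.resize(b[155:255,270:400],None,fx=6,fy=6,interpolation=cv2.INTER_CUBIC))
b=C["top"]["pixels"];cv2.imwrite("pics/t2.png",cv2.resize(b[140:270,225:425],None,fx=4,fy=4,interpolation=cv2.INTER_CUBIC))
E
```

```text
now tip gut mm [-158.1  -37.4   17.3] t 4.6167 op 0.00015817506557634536 F [ 0.6 -0.5  0.4]
tgt tcp [ 0.54  -0.087  0.123] shift cm [-0.24  0.32  2.01] rotvec [ 0.   -0.06  0.29]
```

View pics/s2.png

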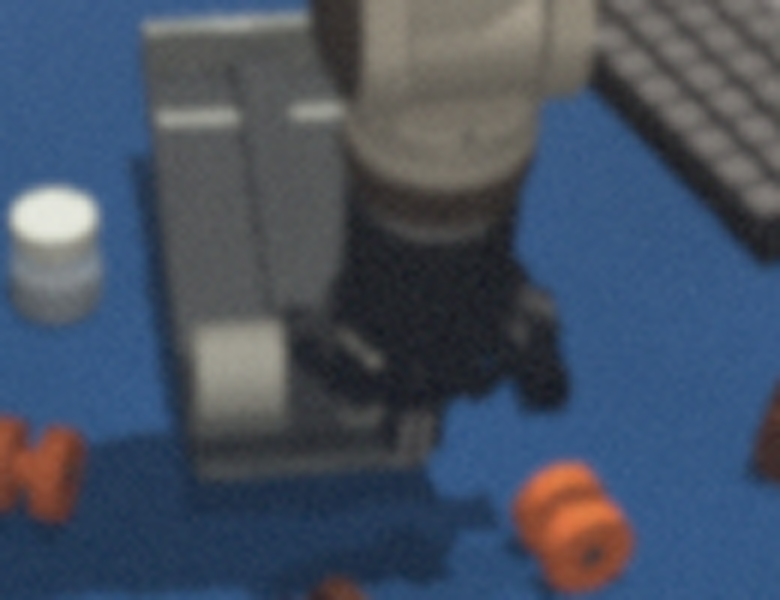

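View pics/t2.png

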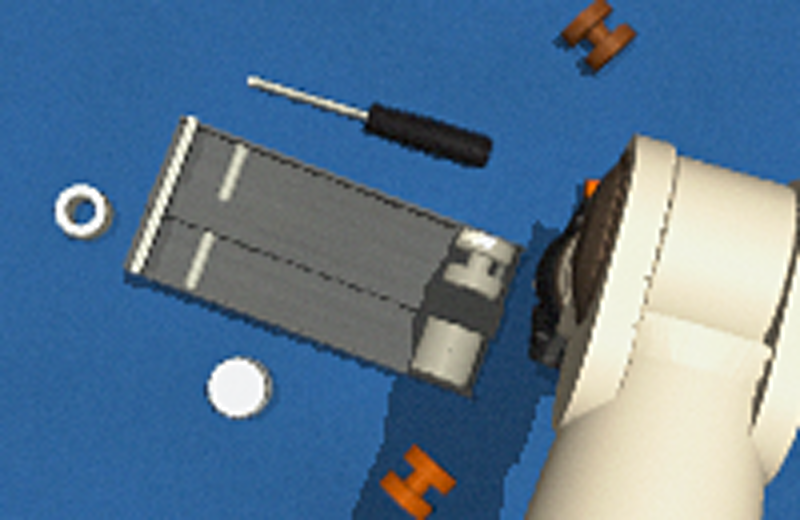

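```bash
python3 - <<'E'
from rect import *
p=np.load("p2.npy");c=imaging.camera("side");Ti=np.linalg.inv(G(p))
P=[]
for v in range(195,245):
    for u in range(300,380):
        z=c["z_map"][v,u]
        if z>0:
            g=(Ti@np.append(world(c,u,v,z),1))[:3]*1e3
            P.append([u,v,*g])
P=np.array(P);q=P[(P[:,4]>16)&(P[:,2]<-135)&(P[:,2]>-220)]
for y0 in range(-110,50,10):
    s=q[(q[:,3]>=y0)&(q[:,3]<y0+10)]
    if len(s): print(y0,len(s),"x",s[:,2].min().round(),s[:,2].max().round(),"z",np.percentile(s[:,4],[0,5,20,50,100]).round())
E
```

```text
-110 1 x -186.0 -186.0 z [16. 16. 16. 16. 16.]
-100 26 x -173.0 -148.0 z [ 91.  99. 102. 108. 112.]
-90 44 x -175.0 -148.0 z [ 83.  87.  96. 103. 117.]
-80 71 x -177.0 -150.0 z [ 64.  72.  83.  92. 164.]
-70 76 x -189.0 -149.0 z [ 64.  68.  73. 112. 181.]
-60 80 x -196.0 -160.0 z [ 35.  60.  80. 121. 188.]
-50 143 x -199.0 -151.0 z [ 20.  34.  63. 100. 193.]
-40 132 x -201.0 -149.0 z [ 19.  22.  46. 104. 191.]
-30 142 x -200.0 -151.0 z [ 23.  33.  65. 115. 190.]
-20 120 x -194.0 -147.0 z [ 62.  68.  73. 124. 191.]
-10 116 x -189.0 -150.0 z [ 61.  71.  83. 130. 186.]
0 70 x -176.0 -154.0 z [ 75.  82.  91. 112. 165.]
10 45 x -175.0 -149.0 z [ 88.  90.  99. 108. 115.]
20 15 x -174.0 -149.0 z [103. 105. 106. 108. 112.]
```

The gripper is clear: everything apart from the fingers is more than 60 mm above the floor. I'll start pushing.

arm_command(rows=[-0.2,0.2,0.4,0,0,0.3,-1,-0.2,0.2,0.8,0,0,0.3,-1,-0.2,0.2,1.2,0,0,0.3,-1,-0.2,0.2,1.6,0,0,0.3,-1,-0.2,0.2,2.0,0,0,0.3,-1,-0.2,0.2,2.4,0,0,0.3,-1,-0.2,0.2,2.8,0,0,0.3,-1,-0.2,0.2,3.2,0,0,0.3,-1,-0.2,0.2,3.6,0,0,0.3,-1,-0.2,0.2,4.0,0,0,0.3,-1,-0.2,0.2,4.4,0,0,0.3,-1,-0.2,0.2,4.8,0,0,0.3,-1])

```text
time: 5.77
ee_pos: [0.548, -0.06, 0.1265]
tcp_rot: [-82.0, 0.1, -18.1]
wrist_force: [-0.4, -1.0, 0.6]
opening: -0.0002
```

```bash
python3 mv.py -60 -35 14; python3 - <<'E'
from rect import *
p=np.load("p2.npy");c=imaging.camera("top")
cv2.imwrite("pics/r3.png",rect(c,p,22))
print(models.spot_point("grooved_roller","top")[:2])
E
```

```text
now tip gut mm [-109.9  -34.7   13.7] t 5.7667 op -0.00015910699049779812 F [-0.4 -1.   0.6]
tgt tcp [ 0.564 -0.013  0.134] shift cm [ 0.02 -0.03  4.99] rotvec [ 0.01 -0.08 -0.13]
[{'location': [336.1, 203.2], 'conf': 0.68}, {'location': [334.9, 262.2], 'conf': 0.64}]
```

View pics/r3.png

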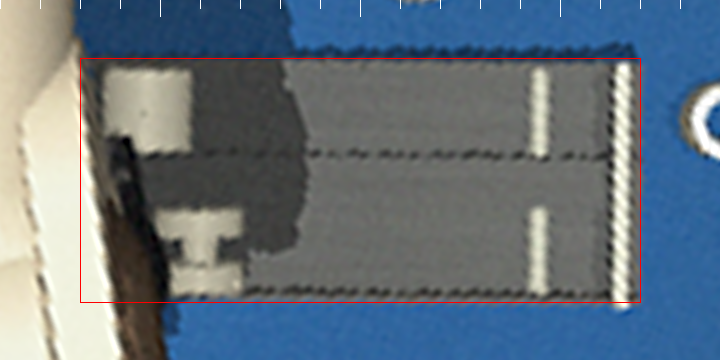

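The roller has moved up to about x = −80 (columns 158–243 in the rectified image) and is straight; the plain roller is unmoved. I'll carry on.

arm_command(rows=[0,0,0.5,0,0,0,-1,0,0,1.0,0,0,0,-1,0,0,1.5,0,0,0,-1,0,0,2.0,0,0,0,-1,0,0,2.5,0,0,0,-1,0,0,3.0,0,0,0,-1,0,0,3.5,0,0,0,-1,0,0,4.0,0,0,0,-1,0,0,4.5,0,0,0,-1,0,0,5.0,0,0,0,-1,0,0,5.5,0,0,0,-1,0,0,6.0,0,0,0,-1])

```text
time: 6.87
ee_pos: [0.5665, -0.0034, 0.1349]
tcp_rot: [-82.0, 0.1, -18.1]
wrist_force: [0.2, -0.8, 0.0]
opening: -0.0003
```

arm_command(rows=[0,0,0.5,0,0,0,-1,0,0,1.0,0,0,0,-1,0,0,1.5,0,0,0,-1,0,0,2.0,0,0,0,-1,0,0,2.5,0,0,0,-1,0,0,3.0,0,0,0,-1,0,0,3.5,0,0,0,-1,0,0,4.0,0,0,0,-1,0,0,4.5,0,0,0,-1,0,0,5.0,0,0,0,-1,0,0,5.5,0,0,0,-1,0,0,6.0,0,0,0,-1])

```text
time: 7.87
ee_pos: [0.585, 0.0531, 0.1432]
tcp_rot: [-82.0, 0.1, -18.1]
wrist_force: [-0.8, -0.8, 0.5]
opening: 0.0001
```

```bash
python3 mv.py 69 -35 14; python3 - <<'E'
from rect import *
p=np.load("p2.npy");c=imaging.camera("top")
cv2.imwrite("pics/r4.png",rect(c,p,22))
E
```

```text
now tip gut mm [ 10.2 -34.9  13.7] t 7.8667 op 5.911241090252451e-05 F [-0.8 -0.8  0.5]
tgt tcp [0.603 0.108 0.152] shift cm [ 0.01 -0.04  5.88] rotvec [ 0.01 -0.07 -0.13]
```

View pics/r4.png

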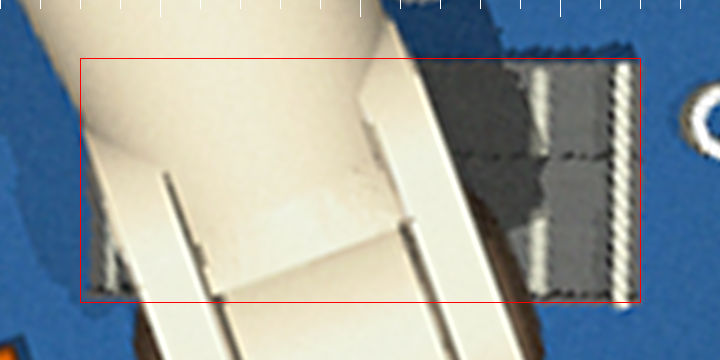

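```bash
python3 - <<'E'
from rect import *
c=imaging.camera("side");b=c["pixels"];cv2.imwrite("pics/s4.png",cv2.resize(b[130:255,260:400],None,fx=5,fy=4.6,interpolation=cv2.INTER_CUBIC))
E
```

```text
(no output)
```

View pics/s4.png

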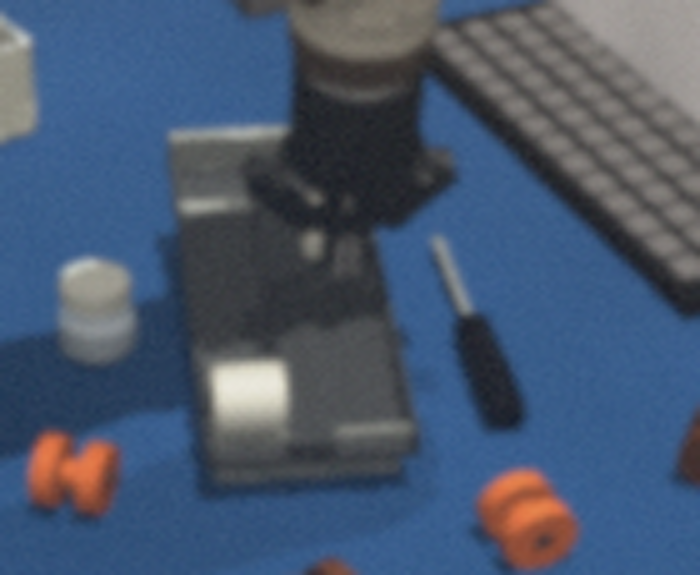

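The side view shows the roller's flange at (313,240), just ahead of the fingers, and the plain roller still at its lip. Now the ridge, more slowly.

arm_command(rows=[0,0,0.5,0,0,0,-1,0,0,1.0,0,0,0,-1,0,0,1.5,0,0,0,-1,0,0,2.0,0,0,0,-1,0,0,2.5,0,0,0,-1,0,0,2.9,0,0,0,-1,0,0,3.2,0,0,0,-1,0,0,3.5,0,0,0,-1,0,0,3.8,0,0,0,-1,0,0,4.1,0,0,0,-1,0,0,4.4,0,0,0,-1])

```text
time: 8.88
ee_pos: [0.5985, 0.0942, 0.1493]
tcp_rot: [-82.0, 0.1, -18.1]
wrist_force: [-1.5, -1.0, -0.1]
opening: 0.0002
```

arm_command(rows=[0,0,0.2,0,0,0,-1,0,0,0.4,0,0,0,-1,0,0,0.6,0,0,0,-1,0,0,0.8,0,0,0,-1,0,0,1.0,0,0,0,-1,0,0,1.1,0,0,0,-1,0,0,1.1,0,0,0,-1])

```text
time: 9.47
ee_pos: [0.6019, 0.1047, 0.1508]
tcp_rot: [-82.0, 0.1, -18.1]
wrist_force: [-0.5, -0.3, 0.2]
opening: -0.0001
```

```bash
python3 mv.py 69 -35 14; python3 - <<'E'
from rect import *
c=imaging.camera("side");b=c["pixels"];cv2.imwrite("pics/s5.png",cv2.resize(b[130:210,280:400],None,fx=6.5,fy=6.5,interpolation=cv2.INTER_CUBIC))
c=imaging.camera("top");b=c["pixels"];cv2.imwrite("pics/t5.png",cv2.resize(b[140:270,225:425],None,fx=4,fy=4,interpolation=cv2.INTER_CUBIC))
E
```

```text
now tip gut mm [ 65.  -34.9  13.6] t 9.4667 op -0.00014687522423312426 F [-0.5 -0.3  0.2]
tgt tcp [0.603 0.108 0.152] shift cm [ 0.01 -0.04  0.4 ] rotvec [-0.01 -0.06 -0.13]
```

View pics/s5.png

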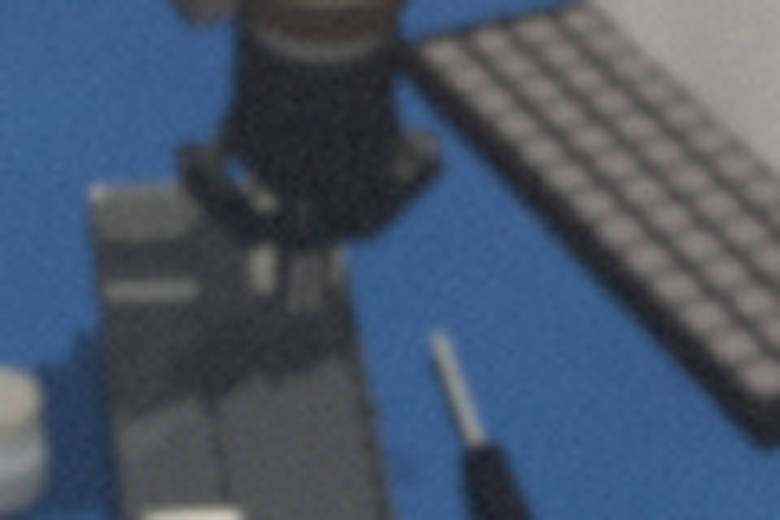

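View pics/t5.png

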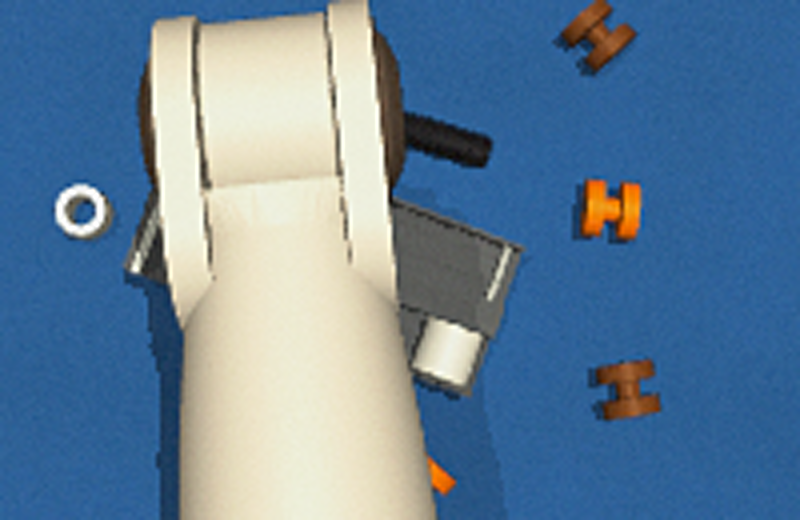

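The flanges show on both sides of the fingers, and the force fell after the ridge. I'll nudge it 3 mm more and check the force.

arm_command(rows=[0,0,0.1,0,0,0,-1,0,0,0.2,0,0,0,-1,0,0,0.3,0,0,0,-1,0,0,0.3,0,0,0,-1,0,0,0.3,0,0,0,-1])

```text
time: 9.98
ee_pos: [0.6028, 0.1073, 0.1512]
tcp_rot: [-82.0, 0.1, -18.1]
wrist_force: [0.3, 0.2, 0.8]
opening: -0.0001
```

```bash
python3 mv.py 40 -35 14; python3 - <<'E'
from rect import *
p=np.load("p2.npy");Ti=np.linalg.inv(G(p));c=imaging.camera("side")
# depth points of white flange: cylinder top
P=[]
for v in range(150,185):
    for u in range(305,345):
        z=c["z_map"][v,u]
        if z>0: P.append((Ti@np.append(world(c,u,v,z),1))[:3]*1e3)
P=np.array(P);q=P[(P[:,1]>-22)&(P[:,1]<-13)&(P[:,2]>6)&(P[:,2]<50)]
print(q[np.argsort(q[:,0])].round(0).tolist()[:60])
E
```

```text
now tip gut mm [ 67.8 -34.9  13.7] t 9.9833 op -0.00014297007009860514 F [0.3 0.2 0.8]
tgt tcp [0.594 0.081 0.148] shift cm [ 0.01 -0.03 -2.78] rotvec [ 0.01 -0.07 -0.13]
[[56.0, -21.0, 27.0], [57.0, -21.0, 31.0], [58.0, -21.0, 47.0], [58.0, -21.0, 38.0], [59.0, -21.0, 33.0], [60.0, -21.0, 41.0], [80.0, -22.0, 18.0], [80.0, -15.0, 14.0], [81.0, -18.0, 26.0], [81.0, -15.0, 21.0], [81.0, -16.0, 16.0], [82.0, -19.0, 16.0], [82.0, -22.0, 24.0], [82.0, -15.0, 29.0], [83.0, -22.0, 19.0], [83.0, -19.0, 27.0], [83.0, -19.0, 10.0], [84.0, -19.0, 18.0], [85.0, -16.0, 22.0], [88.0, -13.0, 11.0], [89.0, -13.0, 14.0], [95.0, -14.0, 17.0], [97.0, -15.0, 11.0], [104.0, -17.0, 43.0], [107.0, -21.0, 40.0], [110.0, -18.0, 41.0], [112.0, -15.0, 40.0], [133.0, -19.0, 25.0], [133.0, -15.0, 25.0]]
```

The depth puts the roller's back at about x = 80 mm, so its centre is at about 102, which is seated. I'll back off gently, then look.

arm_command(rows=[0,0,-0.3,0,0,0,-1,0,0,-0.8,0,0,0,-1,0,0,-1.5,0,0,0,-1,0,0,-2.5,0,0,0,-1,0,0,-4,0,0,0,-1,0,-3,-4,0,0,0,-1,0,-6,-4,0,0,0,-1,0,-10,-4,0,0,0,-1,0,-12,-6,0,0,0,-1,0,-12,-10,0,0,0,-1,0,-12,-14,0,0,0,-1,0,-12,-18,0,0,0,-1])

```text
time: 11.03
ee_pos: [0.5411, -0.0803, 0.2453]
tcp_rot: [-82.0, 0.1, -18.1]
wrist_force: [-0.2, -0.9, -0.5]
opening: 0.0
```

arm_command(rows=[0,0,-4,0,0,0,-1,0,0,-8,0,0,0,-1,0,0,-12,0,0,0,-1,0,0,-16,0,0,0,-1,0,0,-16,0,0,0,-1,0,0,-16,0,0,0,-1])

```text
time: 11.53
ee_pos: [0.4913, -0.2312, 0.2222]
tcp_rot: [-82.0, 0.2, -18.4]
wrist_force: [0.0, 0.5, 0.3]
opening: 0.0004
```

```bash
python3 - <<'E'
from rect import *
p=np.load("p2.npy");print(sensors.get_obs()["time"],sensors.get_obs()["wrist_force"])
C={n:imaging.camera(n) for n in("top","side")};Ti=np.linalg.inv(G(p))
cv2.imwrite("pics/r6.png",cv2.resize(np.vstack([rect(C[n],p,22) for n in C]),(590,590)))
for n in C:
  for t in("grooved_roller","plain_roller"):
    for r in models.spot_point(t,n)[:3]:
        u,v=r["location"];o=C[n]["world_from_camera"][:3,3]
        a=Ti@np.append(o,1);b=Ti@np.append(world(C[n],u,v,1.0),1);d=b-a
        print(n,t,r["conf"],np.round([u,v],1),((a+d*(.022-a[2])/d[2])[:3]*1e3).round(1))
E
```

```text
11.5333 [0.00815786 0.47480554 0.2609815 ]
top grooved_roller 0.76 [277.6 183. ] [103.  -29.2  22. ]
top grooved_roller 0.69 [379.  194.5] [-197.  -103.2   22. ]
top grooved_roller 0.64 [384. 237.] [-254.5   13.2   22. ]
top plain_roller 0.61 [338.2 229.4] [-114.1   38.8   22. ]
side grooved_roller 0.88 [327.5 256.6] [-253.2    4.9   22. ]
side grooved_roller 0.75 [404.3 224.8] [-165.8 -227.3   22. ]
side grooved_roller 0.66 [364.5 242.6] [-217.  -102.2   22. ]
side plain_roller 0.79 [311.8 211.3] [-89.5  27.5  22. ]
side plain_roller 0.45 [325.  163.5] [108.3 -38.   22. ]
```

View pics/r6.png

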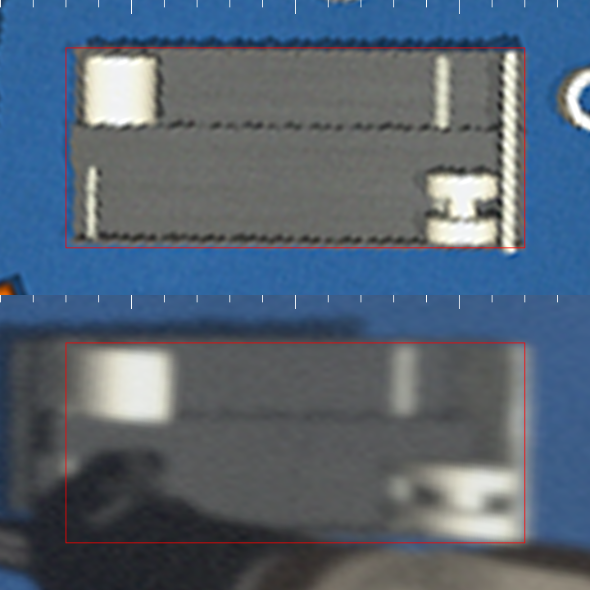

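The grooved roller sits between the ridge and the stop at x ≈ 102 mm (columns 427–497, with the stop at 510). It's straight, and the plain roller hasn't moved. Handing in.

```bash
python3 -c "
from workcell import bot
print(bot.job_done())"
```

```text
the job is handed in; nothing more can be done
None
```

I pushed the grooved roller, which lay in the y = −35 mm gutter on the screwdriver's side, up its gutter and over the ridge with the shut fingertips. Then I backed the arm clear and handed the job in at about 11.6 s of the 45 s allowed.

- **Grooved roller:** after release, the top camera picture put it at x ≈ 102 mm, straight across the gutter between ridge and stop. One picture was taken about 1.5 s after I began backing off, and it had not rolled back.
- **Plain roller:** it was still against its low lip, with no visible movement.
- **Forces:** the wrist force stayed below about 2 N at every reading, and the gripper was clear of everything at the end.
- **Disagreements:** the network's point in the top picture put the grooved roller at y = −29 mm, and its points for the plain roller differed by up to 25 mm between the two cameras. The rectified top picture shows the grooved roller on its gutter's centre line and the plain roller against its lip, so I went by that. In the last side picture the network found only the orange and brown look-alikes as grooved rollers. It labelled the seated roller as plain, at x ≈ 108 mm and y = −38 mm, with low confidence.

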